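Load the check weight on the spring scale

TASK

Get the bench scale ready for checking: lift the white bottle off the pan and stand it upright in the middle of the round black tray, then slide the flat metal disc weight off the loading shelf onto the pan and leave it resting there, centred. Treat the pan gently - never force it down onto its stop - and do not let the weight fall off, tip the bottle over or disturb the tools and supplies lying around.

Things in the scene. Friction and masses are not known exactly. Their poses are not given: they have to be found in the camera images.
- scale: low bench spring scale with a loading shelf, fixed to the table. Origin on the table straight below the pan's centre; z up. Housing 130 x 130 mm, 48 mm high. The shelf is a flat dark plate without rails, top at z = 70 mm, level with the empty pan, x -60 to +60 mm, running along the scale's -y from y = -69 to -239 mm, all edges open; 4 mm gap between it and the pan
- pan_center (a point): centre of the top face of the round flat steel pan (130 mm diameter, 6 mm thick, no rim), 70 mm above the table when empty; z is the pan's normal. A concentric circle of 102 mm diameter is marked on it. It stands on springs: it sinks about 0.75 mm per newton and leans about 1 degree for the disc 20 mm off centre
- pan (a joint): how far the pan has sunk, in m: 0 empty, about 0.001 with the bottle on it, about 0.003 to 0.0046 under the disc weight, 0.014 on its lower stop; it must never exceed 0.012
- disc_weight: plain aluminium disc weight lying flat on the loading shelf, 100 mm diameter, 24 mm high, edges bevelled by 3 mm, no knob, about 0.5 kg; too wide to grasp, it slides. Origin at the centre of its underside, z up
- bottle: small white plastic bottle with a blue cap, standing on the pan; body 42 mm diameter up to 78 mm height, cap 23 mm diameter from there to 98 mm; 0.11 kg; its foot is a little uneven, so it stands with a lean of about 3 degrees. Origin at the centre of its underside, z up along the bottle
- tray: round black tray lying on the table, fixed, 68 mm diameter, a flat disc 6 mm thick. Origin at the centre of its underside
- tin: round parts tin, 62 mm diameter, 22 mm high; bystander, origin at the centre of its underside
- tape: roll of masking tape lying flat, 60 mm diameter, 12 mm high; bystander, origin at the centre of its underside
- small_hammer: small hammer lying on the table, 164 mm long along its y, 14 mm high; bystander
- slide_calliper: slide calliper lying on the papers, 150 mm long along its y, 45 mm wide, 6 mm high; bystander
- eyeglass: black watchmaker's eyeglass standing on its eyecup on the papers, 34 mm diameter, 28 mm high; bystander
There are look-alikes about, which are no part of the job. Several things have the shape of the bottle; the one meant has the colours described above.

How it is judged:
By the outcome, as a careful person would: the job done as asked, in the order asked, and still so for the second after the job is handed in, with the robot touching nothing.
It also fails if it takes over 61 s, if anything falls off the work surface, if the arm or the gripper's body presses on something with over 40 N, if the wrist force passes 120 N, or if a joint passes its speed limit or range.

ROBOT

A 6-joint arm with a two-finger parallel gripper is mounted at the origin on a cart in front of the work surface, level with it; the furniture and walls round the work are solid. World frame = base frame: x ahead of the robot, y to its left, z up, the work surface at z = 0. Lengths are in m, angles in degrees, forces in N, time in s.
With the tool pointing down it reaches from about 0.25 to 0.725 m from the base axis. Payload 9.7 kg.
Tool frame: the origin (TCP) lies midway between the tips of the shut fingers; the grasp point (between the pads) lies 19 mm behind it; x points along the fingers, y is the direction in which the jaws open and shut, and the axes are right-handed (so a half turn about x gives the same grasp; the last joint's range is limited). The gripper opens to 85 mm and grips with 20 to 120 N. Pads are 22 mm wide; open, the fingers measure 114 mm over their backs; the gripper's body (76 mm by 85 mm) begins 54 mm behind the grasp point. The pads swing forward as they close: fully open they stand 13 mm farther back than shut.
Start: joints at [68.411, 4.979, 10.078, 95.1, 0, 90], TCP at [0.202, 0.511, 0.231] pointing down, gripper open.
Joint ranges: [-179.16, 179.16], [-48.56, 103.87], [-65.8, 70.77], [-126.05, 130.52], [-82.76, 87.17], [-180, 180]. Speed limits (degrees/s): [127.2, 127.2, 147.25, 180, 180, 180].

INTERFACE

Orientations are given as [roll, pitch, yaw] about the fixed x, y, z axes, in that order (R = Rz(yaw) Ry(pitch) Rx(roll)).
In Python, from workcell import bot, cams gives the robot as it stands.
- The arm moves only by the tool apply_moves, never from a script. Its argument "commands" is a list of rows, each a list of 5 numbers: the shift along the tool's x, y, z in m, then the turn about the tool's x in rad, then the opening, from -1 (shut) to 1 (fully open). In form: [[tx, ty, tz, roll, hand], ...]. A call has 1 to 12 rows; each row is the pose to reach, as a shift and turn from the pose measured when the call began, along the tool's axes at that moment; what a row does not reach only later rows make up. A row lasts 1/10 s, in which the tool goes at most 50 mm and 8.59 degrees, less where a joint would pass 70% of its speed; a pose out of reach is approached as far as the arm can. A call with a gripper value outside its range is refused whole. The fingers move at their own pace and stop on an object; "newtons" is the grip in N (left out, the last holds). Time passes only in rows, so rows that repeat a pose let the fingers close. It gives the time, the measured TCP pose, the force and the opening at its end, in the units of the state.
- bot.get_obs(): the state, without advancing time (a new reading comes with each control period).
- cams.camera(name): name is "side" or "top" or "wrist"; returns a dict with "frame" (400x640x3 uint8, blue, green, red), "depth" (400x640 float32, m along the optical axis (not along the pixel's ray), 0 where there is no reading), "camera_matrix" (3x3 intrinsics, pixels), "D" ([k1, k2, p1, p2, k3] as OpenCV has them; the pictures are not rectified), "R" (3x3) and "t" (3): a world point X has camera coordinates R X + t; the wrist camera has in their place "mount" (4x4, takes a point from camera to tool coordinates, whose origin is the TCP and whose axes are the tool frame's). Camera axes: x right, y down, z forward; pixel columns grow to the right and rows downward; lengths in m; the calibration is good to about 2 mm. A picture is of the moment at which its call begins: read the wrist's pose just before it.
- bot.job_done(): hands the job in, once; it reports no verdict.
Trained networks look in the newest picture that a camera, given by its name, has taken for a name from the list of things; names that differ only in an ending like _2 or _b are one class to them, and where a whole thing is asked for, a point or a joint stands for the part that bears it (a point fixed in the world has none). Each returns a list of dicts, best first, with "confidence" (0 to 1); they miss things now and then, are a little off and sometimes report something else, mostly with a low value. They report only what shows in the picture. A call takes as long as a camera call. They do not tell look-alikes from the thing itself.
- cams.spot_in(name, camera): "rect" ([left, top, right, bottom] in pixels, round what is visible of it).
The state is a dict: "time": time; "q": joint angles; "qd": joint speeds; "joint_efforts": joint torques, N m; "ee_pos": TCP position; "tcp_rot": TCP orientation; "wrist_force": force on the tool from outside, world axes, zero at the start; "torque": the same for the moment, N m; "opening": finger opening in m.
Only numpy, scipy, OpenCV 4.12 (cv2) and the standard library are available. Lean on these libraries where they do the work, as an engineer would, in place of code of your own. Each camera call takes 0.05 s, during which the arm holds its last target. There are 200 camera calls.

## Working session

There is one attempt and no reset: what is moved stays moved. The work goes in short steps, Python scripts to look and compute and a tool call to move; the robot and the scene stay as the last step left them, time stands still between calls to the robot, and variables do not carry over. Pictures are saved under pics/ and viewed, about 8 in all and at most 12, crops included, and the job is handed in when it is done.

Besides the shell and the picture viewer there is one more tool, called after "Request:" as name([rows], argument=value, ...), one row to a line, values as JSON. apply_moves: Moves the arm, as the interface text tells. Its arguments: {"type":"object","properties":{"commands":{"type":"array"},"newtons":{"type":"number"}},"required":["commands"]}

```bash
mkdir -p pics; ls; cat > h.py <<'E'
import numpy as np,cv2
from workcell import bot,cams
def shot(n):
    o=bot.get_obs(); c=cams.camera(n)
    if n=="wrist":
        from scipy.spatial.transform import Rotation as Ro
        T=np.eye(4);T[:3,:3]=Ro.from_euler('xyz',o['tcp_rot'],degrees=True).as_matrix();T[:3,3]=o['ee_pos']
        M=T@np.array(c['mount']); c['R']=M[:3,:3].T; c['t']=-c['R']@M[:3,3]
    c['R']=np.array(c['R']);c['t']=np.array(c['t']).ravel()
    return c
def ray(c,uv):
    p=cv2.undistortPoints(np.array(uv,float).reshape(-1,1,2),np.array(c['camera_matrix']),np.array(c['D'])).reshape(-1,2)
    d=np.c_[p,np.ones(len(p))]; return -c['R'].T@c['t'], d@c['R']
def atz(c,uv,z):
    o,d=ray(c,uv); return o+d*((z-o[2])/d[:,2:3])
def world(c):
    h,w=c['depth'].shape; v,u=np.mgrid[:h,:w]
    o,d=ray(c,np.c_[u.ravel(),v.ravel()]); return (o+d*c['depth'].reshape(-1,1)).reshape(h,w,3)
E
python3 - <<'E'
from h import *
print(bot.get_obs())
for n in("top","side"):
    c=shot(n); cv2.imwrite(f"pics/{n}0.png",c['frame']); W=world(c)
    for k in ["scale","pan_center","disc_weight","bottle","tray","tin","tape","small_hammer","slide_calliper","eyeglass"]:
        for r in cams.spot_in(k,n)[:4]:
            x0,y0,x1,y1=r['rect']; u,v=(x0+x1)/2,(y0+y1)/2
            print(n,k,np.round(r['rect']).astype(int),round(r['confidence'],2),W[int(v),int(u)].round(3))
E
```

```text
pics
{'time': 0.0, 'q': array([6.84092117e+01, 5.01051805e+00, 1.00342352e+01, 9.50979584e+01,
       2.16003306e-03, 9.00015338e+01]), 'qd': array([-0.010127  , -0.07683947,  0.06816423,  0.06959986,  0.07936057,
       -0.003001  ]), 'joint_efforts': array([ 1.05775111e-03, -5.20385993e+01,  4.64806366e+01,  1.60574808e-02,
        1.02458800e-04, -7.51021986e-06]), 'ee_pos': array([0.20229553, 0.51120949, 0.23058668]), 'tcp_rot': array([ -91.66500261,   89.9257273 , -113.2573261 ]), 'wrist_force': array([-0.24422021, -0.21511551, -0.52905657]), 'torque': array([-0.04979208,  0.004219  , -0.04746499]), 'opening': 0.0851349283023951}
top scale [260 182 398 246] 0.73 [ 0.524 -0.073  0.094]
top pan_center [264 179 320 238] 0.96 [0.542 0.013 0.068]
top pan_center [284 154 296 166] 0.41 [0.666 0.023 0.029]
top disc_weight [327 194 371 237] 0.62 [ 0.522 -0.117  0.093]
top bottle [381 157 402 178] 0.7 [ 0.637 -0.217  0.069]
top bottle [266 192 290 214] 0.6 [0.538 0.034 0.161]
top bottle [344 150 364 173] 0.56 [ 0.644 -0.13   0.096]
top tray [199 197 230 225] 0.62 [0.548 0.205 0.007]
top t
[... 615 characters left out ...]
.087]
side pan_center [304 178 315 180] 0.68 [ 0.624 -0.347  0.01 ]
side pan_center [298 209 353 234] 0.64 [0.536 0.055 0.087]
side disc_weight [317 182 352 206] 0.87 [ 0.526 -0.082  0.096]
side bottle [314 187 329 229] 0.85 [0.546 0.064 0.126]
side bottle [277 183 295 214] 0.83 [ 0.658 -0.109  0.057]
side bottle [291 168 308 203] 0.72 [ 0.635 -0.199  0.056]
side tray [296 279 328 297] 0.63 [0.547 0.212 0.007]
side tray [312 183 353 208] 0.37 [ 0.53  -0.07   0.096]
side tin [328 175 346 178] 0.42 [ 0.539 -0.356  0.023]
side tape [360 184 372 189] 0.42 [ 0.445 -0.339  0.003]
side slide_calliper [263 242 276 256] 0.38 [0.668 0.079 0.011]
side eyeglass [265 229 280 241] 0.74 [0.669 0.035 0.025]
```

View pics/top0.png

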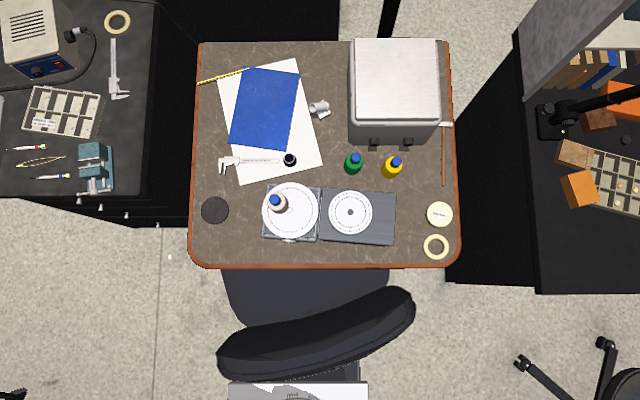

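```bash
python3 - <<'E'
import cv2
a=cv2.imread("pics/side0.png")[150:310,230:400]; cv2.imwrite("pics/side0c.png",cv2.resize(a,None,fx=3.5,fy=3.5,interpolation=2))
E
```

```text
(no output)
```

View pics/side0c.png

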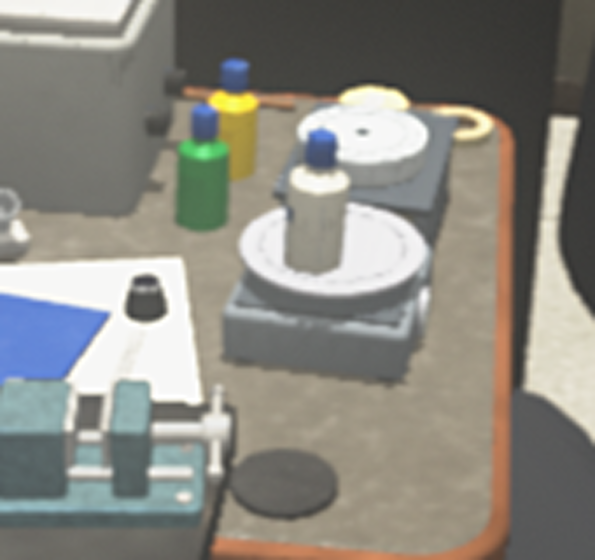

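The white bottle is at (276,203), on the pan centred at (291,210). The look-alikes are the green bottle at (353,162) and the yellow one at (393,167). The disc is at (350,212) on the shelf, and there is a similar white tin at (439,213). The tray is at (215,210). I choose the white one on the pan, which the side crop confirms. Next I measure these precisely.

```bash
python3 - <<'E'
from h import *
for n in("top","side"):
    c=shot(n); W=world(c); P=W.reshape(-1,3)
    def sel(x,y,z0,z1,r): 
        return P[(np.hypot(P[:,0]-x,P[:,1]-y)<r)&(P[:,2]>z0)&(P[:,2]<z1)]
    def enc(Q): 
        (a,b),r=cv2.minEnclosingCircle(Q[:,:2].astype(np.float32)); return np.round([a,b,r,np.median(Q[:,2]),len(Q)],4)
    print(n,'cam',(-c['R'].T@c['t']).round(3))
    print('pan',enc(sel(.54,.013,.060,.076,.085)) if len(sel(.54,.013,.060,.076,.085)) else 0)
    print('disc',enc(sel(.522,-.117,.087,.105,.065)))
    print('tray',enc(sel(.547,.205,.0035,.012,.05)))
    for z0,z1 in((.08,.1),(.1,.12),(.12,.14),(.14,.153),(.156,.18)):
        Q=sel(.545,.035,z0,z1,.06); 
        if len(Q): print('bottle',z0,Q.mean(0).round(4),enc(Q))
    S=P[(abs(P[:,0]-.52)<.12)&(P[:,1]<-.05)&(P[:,1]>-.26)&(P[:,2]>.055)&(P[:,2]<.08)]
    if len(S):
        print('shelf',cv2.minAreaRect((S[:,:2]*1000).astype(np.float32)))
    # image-based: bright pan/disc contours
    if n=="top":
        g=cv2.resize(c['frame'][140:270,190:460],None,fx=3,fy=3,interpolation=cv2.INTER_CUBIC);cv2.imwrite('pics/top1.png',g)
        hsv=cv2.cvtColor(c['frame'],cv2.COLOR_BGR2HSV)
        m=(cv2.inRange(hsv,(100,120,50),(125,255,255))); 
        k,l,s,ce=cv2.connectedComponentsWithStats(m)
        for i in range(1,k):
            if s[i,4]>8: print(s[i],ce[i].round(1), atz(c,ce[i],.168).round(4))
E
```

```text
top cam [ 0.385 -0.07   1.051]
pan [5.393e-01 3.400e-03 7.700e-02 6.820e-02 2.409e+03]
disc [ 5.303e-01 -1.199e-01  5.030e-02  9.290e-02  1.570e+03]
tray [5.464e-01 2.078e-01 4.930e-02 5.200e-03 4.560e+02]
bottle 0.08 [0.5378 0.0288 0.0904] [5.448e-01 3.430e-02 1.970e-02 9.100e-02 2.100e+01]
bottle 0.1 [0.538  0.0283 0.1103] [5.462e-01 3.710e-02 2.070e-02 1.106e-01 2.500e+01]
bottle 0.12 [0.5448 0.0365 0.1329] [5.481e-01 3.970e-02 2.100e-02 1.337e-01 1.950e+02]
bottle 0.14 [0.5409 0.0352 0.1469] [0.5436 0.0382 0.0107 0.147  7.    ]
bottle 0.156 [0.5461 0.0393 0.1645] [5.463e-01 3.970e-02 1.140e-02 1.648e-01 9.800e+01]
shelf ((556.072021484375, -144.52288818359375), (177.86131286621094, 183.5762939453125), 84.49533081054688)
[579  50  39  39 350] [602.6  69.7] [[ 0.8296 -0.6739  0.168 ]]
[ 14  54  59  24 392] [42.8 66.3] [[0.8452 0.5574 0.168 ]]
[243  66   5   2   9] [244.8  66.4] [[0.8393 0.1092 0.168 ]]
[ 228   67   72   85 4503] [263.6 108.5] [[0.7418 0.0658 0.168 ]]
[350 153  10  11  82] [354.9 157.9] [[ 0.6315 -0.1276  0.168 ]]
[391 157  10  10  78] [395.5 161.8] [[ 0.6227 -0.212
[... 180 characters left out ...]
600e-03 7.910e-02 6.980e-02 9.430e+02]
disc [ 5.318e-01 -1.180e-01  5.220e-02  9.460e-02  4.650e+02]
tray [5.479e-01 2.134e-01 4.180e-02 6.300e-03 4.850e+02]
bottle 0.08 [0.5498 0.056  0.0896] [5.505e-01 4.570e-02 2.100e-02 8.970e-02 1.350e+02]
bottle 0.1 [0.5487 0.0566 0.1102] [5.485e-01 4.520e-02 2.130e-02 1.099e-01 1.310e+02]
bottle 0.12 [0.5479 0.053  0.1311] [5.488e-01 4.410e-02 2.140e-02 1.319e-01 1.730e+02]
bottle 0.14 [0.5479 0.0474 0.1461] [5.473e-01 4.260e-02 1.290e-02 1.467e-01 4.300e+01]
bottle 0.156 [0.5471 0.0455 0.1639] [5.461e-01 4.120e-02 1.260e-02 1.651e-01 6.500e+01]
shelf ((553.0767211914062, -139.37542724609375), (172.8875274658203, 181.60964965820312), 86.6812973022461)
```

View pics/top1.png

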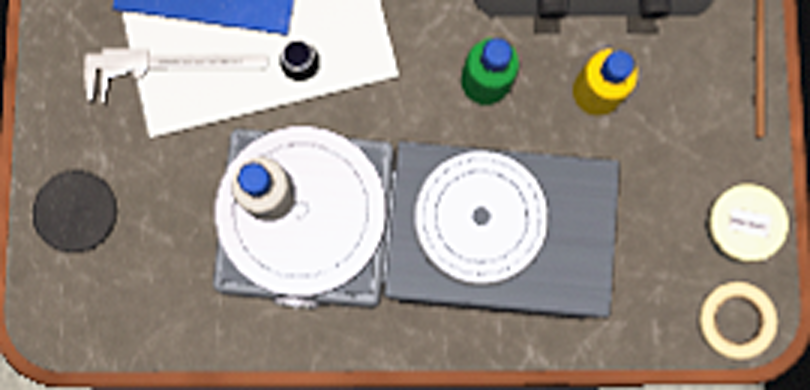

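The top crop shows the pan's centre ring at about (290.3,210.3), the disc's centre mark at (350.3,212.0) and the tray at (215,210.3). The small hammer handle is at the far right, well away from the work. Now I refine these and compute the first move.

```bash
cat >> h.py <<'E'
from scipy.spatial.transform import Rotation as Ro
def Rt(): return Ro.from_euler('xyz',bot.get_obs()['tcp_rot'],degrees=True).as_matrix()
def delta(p): return (Rt().T@(np.array(p)-bot.get_obs()['ee_pos'])).round(4)
E
python3 - <<'E'
from h import *
c=shot("top")
f=lambda x,y:(190+x/3,140+y/3)
print('pan',atz(c,f(301,211),.069).round(4),'disc',atz(c,f(481,216),.094).round(4))
e=atz(c,[f(396,142),f(617,160),f(388,298),f(610,316)],.07); print(e.round(4)); 
for a,b in((0,1),(2,3)): d=e[b]-e[a]; print('len',np.linalg.norm(d),'ang of -y',np.degrees(np.arctan2(d[1],d[0]))+90)
for n in("top","side"):
    c=c if n=="top" else shot(n)
    r=(199,190,232,230) if n=="top" else (292,272,333,301)
    g=cv2.cvtColor(c['frame'],cv2.COLOR_BGR2GRAY)[r[1]:r[3],r[0]:r[2]]
    _,m=cv2.threshold(g,0,255,cv2.THRESH_BINARY_INV+cv2.THRESH_OTSU)
    k,l,s,ce=cv2.connectedComponentsWithStats(m); i=1+np.argmax(s[1:,4]); print(n,'tray',s[i],atz(c,ce[i]+[r[0],r[1]],.006).round(4))
print('tool axes cols\n',Rt().round(3)); print(delta([.547,.041,.24]))
E
```

```text
pan [[0.5366 0.0146 0.069 ]] disc [[ 0.5284 -0.1203  0.094 ]]
[[ 0.5894 -0.0574  0.07  ]
 [ 0.5746 -0.2257  0.07  ]
 [ 0.4704 -0.0512  0.07  ]
 [ 0.4562 -0.2167  0.07  ]]
len 0.1689511667843734 ang of -y -5.023965522340859
len 0.166073234157349 ang of -y -4.894802606878471
top tray [  2   6  29  29 625] [[0.5477 0.2039 0.006 ]]
side tray [  0   0  35  29 605] [[0.5543 0.2097 0.006 ]]
tool axes cols
 [[-0.     0.368  0.93 ]
 [ 0.     0.93  -0.368]
 [-1.     0.    -0.   ]]
[-0.0087 -0.3106  0.4935]
```

Request:
apply_moves([
  [-0.02,-0.02,0.03,0.1,1],
  [-0.04,-0.05,0.08,0.2,1],
  [-0.06,-0.08,0.13,0.3,1],
  [-0.07,-0.11,0.175,0.42,1],
  [-0.07,-0.14,0.22,0.54,1],
  [-0.07,-0.17,0.27,0.66,1],
  [-0.07,-0.2,0.315,0.78,1],
  [-0.07,-0.23,0.36,0.9,1],
  [-0.07,-0.255,0.4,1.02,1],
  [-0.07,-0.28,0.44,1.14,1],
  [-0.07,-0.3,0.475,1.24,1],
  [-0.07,-0.31,0.493,1.281,1],
])

```text
time: 2.5
ee_pos: [0.5456, 0.0423, 0.3016]
tcp_rot: [106.2, 90.0, 11.0]
wrist_force: [0.7, 2.1, 0.6]
opening: 0.0853
```

Request:
apply_moves([
  [0,0,0,0,1],
  [0,0,0,0,1],
])

```text
time: 2.7
ee_pos: [0.5459, 0.0413, 0.301]
tcp_rot: [-109.4, 90.0, 155.3]
wrist_force: [-0.1, -0.5, 0.4]
opening: 0.0854
```

```bash
python3 - <<'E'
from h import *
c=shot("wrist"); cv2.imwrite("pics/w1.png",c['frame'])
print((-c['R'].T@c['t']).round(3),Rt().round(3))
W=world(c)
for k in["tray","bottle","pan_center","disc_weight"]:
    for r in cams.spot_in(k,"wrist")[:3]:
        x0,y0,x1,y1=r['rect'];u,v=(x0+x1)/2,(y0+y1)/2
        print(k,np.round(r['rect']).astype(int),round(r['confidence'],2),W[int(v),int(u)].round(4))
E
```

```text
[0.555 0.124 0.443] [[ 0.     0.996 -0.091]
 [ 0.    -0.091 -0.996]
 [-1.     0.    -0.   ]]
tray [281   5 335  60] 0.87 [0.5481 0.2023 0.004 ]
tray [315 339 350 359] 0.61 [ 0.5404 -0.31    0.0219]
bottle [305 149 339 197] 0.76 [0.5521 0.0491 0.1509]
bottle [377 286 405 344] 0.71 [ 0.6379 -0.2077  0.0636]
bottle [380 243 411 287] 0.64 [ 0.6447 -0.118   0.0624]
pan_center [264 134 366 232] 0.93 [0.5438 0.0436 0.1649]
pan_center [368 352 402 358] 0.24 [ 0.6375 -0.3527  0.002 ]
disc_weight [283 245 354 315] 0.77 [ 0.5333 -0.112   0.093 ]
```

View pics/w1.png

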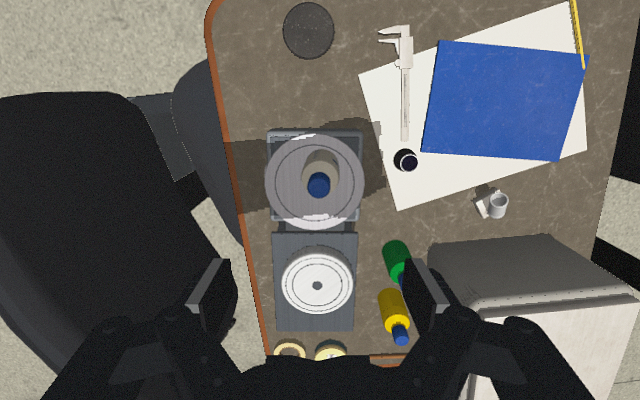

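The wrist view shows the tray at (308,31), the blue-capped white bottle on the pan with the cap top at (318,187), the pan at (314,183) and the disc mark at (317,286). The fingers are open.

```bash
python3 - <<'E'
from h import *
c=shot("wrist")
for n,uv,z in(("tray",(308,31),.006),("cap",(318,187),.168),("foot",(320,150),.148),("disc",(317,286),.094),("pan",(314.5,182.5),.069)): print(n,atz(c,uv,z).round(4))
W=world(c).reshape(-1,3)
for z0,z1 in((.08,.1),(.1,.12),(.12,.145),(.158,.175)):
    Q=W[(np.hypot(W[:,0]-.546,W[:,1]-.042)<.045)&(W[:,2]>z0)&(W[:,2]<z1)]
    (a,b),r=cv2.minEnclosingCircle(Q[:,:2].astype(np.float32));print(z0,round(a,4),round(b,4),round(r,4),Q[:,2].max(),len(Q))
Q=W[(np.hypot(W[:,0]-.548,W[:,1]-.205)<.045)&(W[:,2]>.0035)&(W[:,2]<.01)]
print(Q.min(0),Q.max(0),Q.mean(0))
print(delta([.547,.0415,.109]))
E
```

```text
tray [[0.5486 0.2055 0.006 ]]
cap [[0.5467 0.0421 0.168 ]]
foot [[0.5515 0.0737 0.148 ]]
disc [[ 0.5311 -0.121   0.094 ]]
pan [[0.5404 0.0185 0.069 ]]
0.08 0.5533 0.0457 0.0197 0.09969340390430159 97
0.1 0.5519 0.0458 0.0198 0.11988453096435714 118
0.12 0.5496 0.0387 0.021 0.14134285209937508 702
0.158 0.5476 0.0387 0.0117 0.1679746986169549 435
[0.51622109 0.1698329  0.0035089 ] [0.58264318 0.23746985 0.00823408] [0.54961933 0.20391817 0.0052951 ]
[0.1931 0.0018 0.0018]
```

Request:
apply_moves([
  [0.02,0.004,0.001,0,1],
  [0.055,0.004,0.001,0,1],
  [0.09,0.004,0.001,0,1],
  [0.12,0.004,0.001,0,1],
  [0.145,0.004,0.001,0,1],
  [0.165,0.004,0.001,0,1],
  [0.18,0.004,0.001,0,1],
  [0.188,0.004,0.001,0,1],
  [0.192,0.004,0.001,0,1],
  [0.192,0.004,0.001,0,1],
], newtons=25)

```text
time: 4.0
ee_pos: [0.5493, 0.0423, 0.1103]
tcp_rot: [105.5, 89.9, 10.4]
wrist_force: [-0.5, -0.4, 0.4]
opening: 0.0855
```

Request:
apply_moves([
  [0,0,0,0,0.3],
  [0,0,0,0,0.1],
  [0,0,0,0,0],
  [0,0,0,0,-0.1],
  [0,0,0,0,-0.3],
  [0,0,0,0,-0.3],
  [0,0,0,0,-0.3],
  [0,0,0,0,-0.3],
])

```text
time: 4.8
ee_pos: [0.5495, 0.0423, 0.1105]
tcp_rot: [103.4, 89.9, 8.3]
wrist_force: [1.2, 0.7, 1.5]
opening: 0.0397
```

Request:
apply_moves([
  [-0.003,0,0,0,-0.4],
  [-0.01,0,0,0,-0.4],
  [-0.02,0,0,0,-0.4],
  [-0.035,0,0,0,-0.4],
  [-0.05,0,0,0,-0.4],
  [-0.065,0,0,0,-0.4],
  [-0.075,0,0,0,-0.4],
  [-0.08,0,0,0,-0.4],
])

```text
time: 5.6
ee_pos: [0.5498, 0.0423, 0.1923]
tcp_rot: [101.1, 89.8, 6.1]
wrist_force: [-0.6, 0.4, -1.2]
opening: 0.0397
```

```bash
python3 - <<'E'
from h import *
o=bot.get_obs();print(o['wrist_force'],o['opening'],o['ee_pos'])
c=shot("side");cv2.imwrite("pics/s2.png",cv2.resize(c['frame'][120:310,230:400],None,fx=3,fy=3,interpolation=2))
W=world(c).reshape(-1,3);x,y,z=o['ee_pos']
for z0 in np.arange(.13,.26,.015):
    Q=W[(np.hypot(W[:,0]-x,W[:,1]-y)<.05)&(W[:,2]>z0)&(W[:,2]<z0+.015)]
    if len(Q)>4: print(z0.round(3),Q.min(0).round(4),Q.max(0).round(4),len(Q))
print(delta([.5486,.2045,.18]))
E
```

```text
[-0.58684635  0.36139588 -1.19339167] 0.03970507609587078 [0.54979211 0.04226384 0.19226799]
0.145 [0.5322 0.0432 0.1477] [0.5726 0.0626 0.16  ] 56
0.16 [0.5306 0.0422 0.16  ] [0.57   0.0658 0.175 ] 107
0.175 [0.5309 0.0449 0.175 ] [0.5706 0.0649 0.1899] 105
0.19 [0.5198 0.0451 0.1901] [0.5826 0.0646 0.2049] 136
0.205 [0.5164 0.034  0.2052] [0.5828 0.0636 0.2199] 212
0.22 [0.5167 0.0339 0.22  ] [0.5853 0.059  0.235 ] 150
0.235 [0.5032 0.0299 0.2353] [0.5984 0.0616 0.25  ] 239
0.25 [0.5016 0.0271 0.25  ] [0.5993 0.0625 0.2649] 143
[ 0.0124 -0.0157 -0.1615]
```

View pics/s2.png

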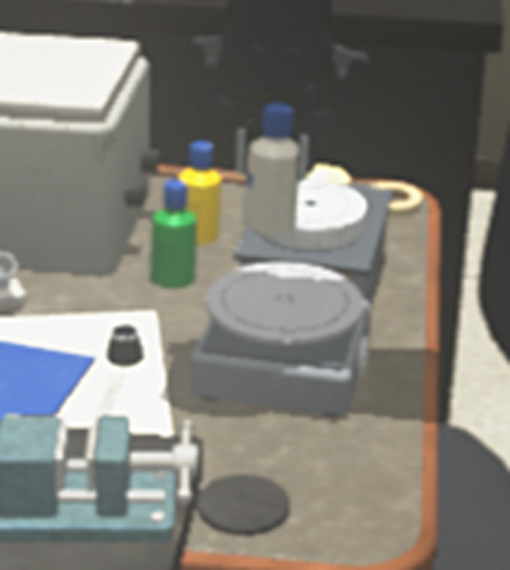

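Request:
apply_moves([
  [0,-0.002,-0.015,0,-0.4],
  [0,-0.004,-0.04,0,-0.4],
  [0,-0.006,-0.07,0,-0.4],
  [0,-0.009,-0.1,0,-0.4],
  [0.01,-0.012,-0.125,0,-0.4],
  [0.025,-0.014,-0.145,0,-0.4],
  [0.05,-0.015,-0.157,0,-0.4],
  [0.075,-0.016,-0.162,0,-0.4],
  [0.1,-0.016,-0.162,0,-0.4],
  [0.115,-0.016,-0.162,0,-0.4],
  [0.122,-0.016,-0.162,0,-0.4],
  [0.122,-0.016,-0.162,0,-0.4],
])

```text
time: 6.85
ee_pos: [0.5483, 0.2051, 0.0697]
tcp_rot: [96.3, 89.8, 1.2]
wrist_force: [0.4, -0.3, -1.4]
opening: 0.0398
```

```bash
python3 - <<'E'
from h import *
o=bot.get_obs();print(o['wrist_force'],o['ee_pos'],Rt().round(3))
c=shot("side");cv2.imwrite("pics/s3.png",cv2.resize(c['frame'][200:320,230:400],None,fx=4,fy=4,interpolation=2))
print(delta([.5486,.2045,.048]))
E
```

```text
[ 0.39305654 -0.30740486 -1.41438051] [0.54830662 0.20510742 0.0697211 ] [[ 0.003  0.996 -0.089]
 [ 0.    -0.089 -0.996]
 [-1.     0.003 -0.   ]]
[ 0.0228 -0.0003  0.0007]
```

View pics/s3.png

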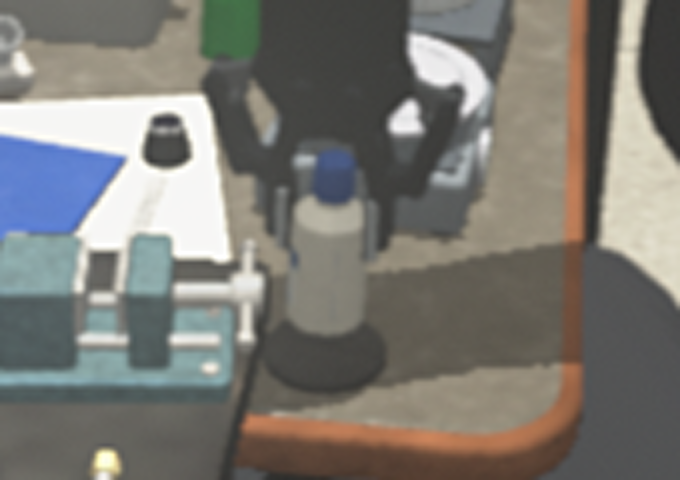

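The bottle is lined up over the tray: foot at (328,330) in the crop, tray centre at (326,350). Next I lower it slowly until it touches.

Request:
apply_moves([
  [0.005,0,0,0,-0.4],
  [0.01,0,0,0,-0.4],
  [0.015,0,0,0,-0.4],
  [0.018,0,0,0,-0.4],
  [0.02,0,0,0,-0.4],
  [0.021,0,0,0,-0.4],
  [0.021,0,0,0,-0.4],
])

```text
time: 7.6
ee_pos: [0.5489, 0.2052, 0.0497]
tcp_rot: [102.1, 89.7, 7.0]
wrist_force: [-0.5, -0.0, -1.0]
opening: 0.0397
```

Request:
apply_moves([
  [0.001,0,0,0,-0.4],
  [0.001,0,0,0,-0.4],
])

```text
time: 7.8
ee_pos: [0.5489, 0.2052, 0.0487]
tcp_rot: [102.5, 89.7, 7.4]
wrist_force: [-0.2, 0.5, -0.3]
opening: 0.0397
```

Request:
apply_moves([
  [0.001,0,0,0,-0.4],
  [0.001,0,0,0,-0.4],
])

```text
time: 8.0
ee_pos: [0.5491, 0.2052, 0.0484]
tcp_rot: [104.0, 89.7, 8.9]
wrist_force: [-1.8, -0.4, 4.8]
opening: 0.0399
```

Contact. I release gently, fingers opening slowly.

Request:
apply_moves([
  [0,0,0,0,-0.06],
  [0,0,0,0,0.0],
  [0,0,0,0,0.1],
  [0,0,0,0,0.2],
  [0,0,0,0,0.4],
  [0,0,0,0,0.6],
  [0,0,0,0,0.8],
  [0,0,0,0,1],
  [0,0,0,0,1],
  [0,0,0,0,1],
])

```text
time: 9.0
ee_pos: [0.5491, 0.2053, 0.0484]
tcp_rot: [104.4, 89.7, 9.3]
wrist_force: [0.3, -0.3, -0.6]
opening: 0.0854
```

Request:
apply_moves([
  [-0.01,0,0,0,1],
  [-0.03,0,0,0,1],
  [-0.06,0,0,0,1],
  [-0.09,0,0,0,1],
  [-0.12,0,0,0,1],
  [-0.15,0,0,0,1],
  [-0.18,0,0,0,1],
  [-0.21,0,0,0,1],
  [-0.22,0,0,0,1],
  [-0.22,0,0,0,1],
  [-0.22,0,0,0,1],
])

```text
time: 10.1
ee_pos: [0.5479, 0.2051, 0.2673]
tcp_rot: [101.7, 89.8, 6.6]
wrist_force: [0.2, -0.2, -0.5]
opening: 0.0856
```

```bash
python3 - <<'E'
from h import *
o=bot.get_obs();print(o['wrist_force'],o['ee_pos'],o['opening'])
for n in("wrist","side","top"):
    c=shot(n); W=world(c).reshape(-1,3)
    for a,b in((.0035,.009),(.02,.08),(.095,.115)):
        Q=W[(np.hypot(W[:,0]-.549,W[:,1]-.205)<.045)&(W[:,2]>a)&(W[:,2]<b)]
        if len(Q)>5:
            (x,y),r=cv2.minEnclosingCircle(Q[:,:2].astype(np.float32));print(n,a,round(x,4),round(y,4),round(r,4),Q[:,2].max().round(4),len(Q))
    Q=W[(np.hypot(W[:,0]-.53,W[:,1]+.121)<.065)&(W[:,2]>.088)&(W[:,2]<.1)]
    if len(Q)>5: (x,y),r=cv2.minEnclosingCircle(Q[:,:2].astype(np.float32));print(n,'disc',round(x,4),round(y,4),round(r,4),len(Q))
    Q=W[(np.hypot(W[:,0]-.538,W[:,1]-.016)<.066)&(W[:,2]>.063)&(W[:,2]<.076)]
    if len(Q)>5: (x,y),r=cv2.minEnclosingCircle(Q[:,:2].astype(np.float32));print(n,'pan',round(x,4),round(y,4),round(r,4),np.median(Q[:,2]),len(Q))
    cv2.imwrite(f"pics/{n}4.png",c['frame'])
E
```

```text
[ 0.19054283 -0.23220252 -0.52490736] [0.54786804 0.20506619 0.26730742] 0.08557417829602945
wrist 0.0035 0.5502 0.2035 0.034 0.0088 845
wrist 0.02 0.5502 0.2029 0.0217 0.0777 776
wrist 0.095 0.5474 0.2014 0.0115 0.1054 362
wrist pan 0.5401 0.0152 0.0654 0.06930596308392953 5830
side 0.0035 0.5491 0.2081 0.0358 0.0089 268
side 0.02 0.5488 0.2053 0.0229 0.0797 511
side 0.095 0.547 0.2047 0.0122 0.1059 78
side disc 0.5286 -0.1186 0.053 538
side pan 0.5384 0.0164 0.0657 0.07055211718423238 1121
top 0.0035 0.554 0.1975 0.042 0.0086 190
top 0.02 0.5489 0.202 0.022 0.0769 245
top 0.095 0.5459 0.2024 0.0114 0.1063 86
top disc 0.5304 -0.12 0.0502 1563
top pan 0.5394 0.0157 0.065 0.0688242859924828 2504
```

View pics/wrist4.png

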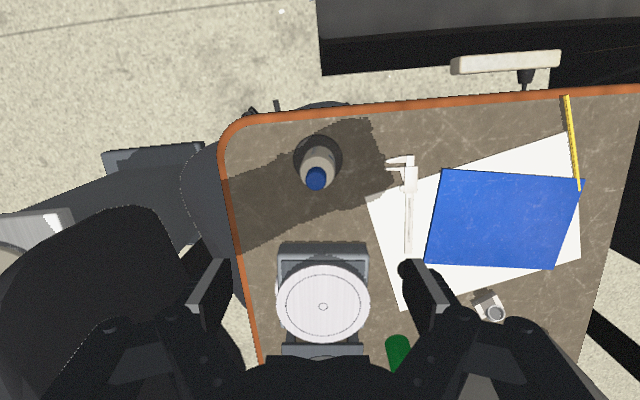

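The bottle stands upright at (317,178), concentric with the tray to within about 2 mm, and the pan is empty at (323,306). Next I move behind the disc with the fingers at about 60 mm, so both inner corners cradle it.

Request:
apply_moves([
  [0,0.001,0.02,0,0.41],
  [0,0.002,0.055,0,0.41],
  [0,0.003,0.1,0,0.41],
  [0,0.005,0.145,0,0.41],
  [0,0.006,0.19,0,0.41],
  [0,0.008,0.235,0,0.41],
  [0,0.009,0.28,0,0.41],
  [0.02,0.01,0.32,0,0.41],
  [0.05,0.011,0.355,0,0.41],
  [0.08,0.012,0.38,0,0.41],
  [0.11,0.012,0.393,0,0.41],
  [0.12,0.012,0.396,0,0.41],
])

```text
time: 11.45
ee_pos: [0.5226, -0.1913, 0.1425]
tcp_rot: [-119.1, 89.8, 145.7]
wrist_force: [0.1, 0.3, 0.1]
opening: 0.0606
```

Request:
apply_moves([
  [0,0,0,0,0.41],
  [0,0,0,0,0.41],
])

```text
time: 11.65
ee_pos: [0.5226, -0.1908, 0.143]
tcp_rot: [-119.9, 89.8, 144.9]
wrist_force: [-0.3, 0.9, 1.1]
opening: 0.0604
```

```bash
python3 - <<'E'
from h import *
o=bot.get_obs();print(o['wrist_force'],o['ee_pos'],o['opening']);print(Rt().round(3))
c=shot("wrist");W=world(c).reshape(-1,3)
Q=W[(np.hypot(W[:,0]-.53,W[:,1]+.121)<.065)&(W[:,2]>.088)&(W[:,2]<.1)]
if len(Q)>5: (x,y),r=cv2.minEnclosingCircle(Q[:,:2].astype(np.float32));print('disc',x,y,r,len(Q))
# finger tips lowest points near the TCP
M=(W-o['ee_pos'])@Rt()
for s in(1,-1):
    F=M[(M[:,1]*s>.015)&(M[:,1]*s<.06)&(abs(M[:,2])<.03)&(M[:,0]<.03)]; print(s,len(F),F.max(0) if len(F) else 0)
s=shot("side");W=world(s).reshape(-1,3);M=(W-o['ee_pos'])@Rt()
for g in(1,-1):
    F=M[(M[:,1]*g>.02)&(M[:,1]*g<.06)&(abs(M[:,2])<.03)&(M[:,0]<.03)]; print('side',g,len(F),F.max(0) if len(F) else 0)
cv2.imwrite("pics/w5.png",c['frame'])
print(delta([.5253,-.186,.071]))
E
```

```text
[-0.295946    0.9107969   1.11194243] [ 0.52263377 -0.19075799  0.14295985] 0.060364234085823594
[[-0.003  0.996 -0.091]
 [ 0.002 -0.091 -0.996]
 [-1.    -0.003 -0.002]]
disc 0.5307503342628479 -0.12138129025697708 0.05044686421751976 20680
1 13493 [-0.003964    0.05999619  0.01450545]
-1 13777 [-0.00366237 -0.0150044   0.01466319]
side 1 812 [-0.00888417  0.05986189  0.01416874]
side -1 1097 [-0.00534627 -0.0200112   0.02987586]
[ 0.073   0.0016 -0.0048]
```

View pics/w5.png

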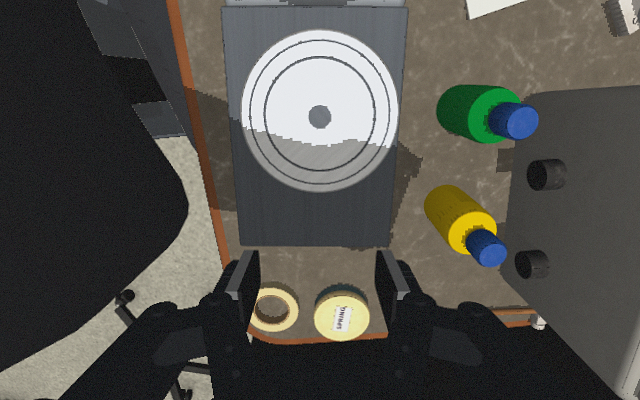

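The wrist view shows the disc with its mark at (320,117), the shelf clear behind it, and the finger tips over the shelf end at (245,270) and (390,270). The tips sit about 4 mm above the TCP, so I lower to TCP z ≈ 0.0715.

Request:
apply_moves([
  [0.01,0.002,0,0,0.41],
  [0.025,0.002,0,0,0.41],
  [0.04,0.002,0,0,0.41],
  [0.053,0.002,0,0,0.41],
  [0.062,0.002,0,0,0.41],
  [0.068,0.002,0,0,0.41],
  [0.071,0.002,0,0,0.41],
  [0.0715,0.002,0,0,0.41],
  [0.0715,0.002,0,0,0.41],
])

```text
time: 12.65
ee_pos: [0.5255, -0.191, 0.073]
tcp_rot: [-163.3, 89.9, 101.6]
wrist_force: [-0.2, -0.7, -0.8]
opening: 0.0604
```

```bash
python3 - <<'E'
from h import *
o=bot.get_obs();print(o['wrist_force'],o['ee_pos'],o['opening'])
R=Rt();d=np.array([.5308,-.1214,o['ee_pos'][2]]);p=np.array([.5395,.0155,o['ee_pos'][2]])
print('disc',R.T@(d-o['ee_pos']),'pan-disc',R.T@(p-d))
E
```

```text
[-0.16452733 -0.69660536 -0.76515693] [ 0.52551642 -0.19096841  0.07295069] 0.06036634327233969
disc [ 7.02509644e-05 -9.96334320e-04 -6.97616063e-02] pan-disc [ 0.0001386  -0.00365104 -0.1371275 ]
```

Request:
apply_moves([
  [0.001,-0.001,-0.007,0,0.41],
  [0.001,-0.001,-0.013,0,0.41],
  [0.001,-0.001,-0.018,0,0.41],
  [0.001,-0.001,-0.022,0,0.41],
  [0.001,-0.001,-0.027,0,0.41],
  [0.001,-0.0015,-0.033,0,0.41],
  [0.001,-0.0015,-0.039,0,0.41],
  [0.001,-0.002,-0.045,0,0.41],
  [0.001,-0.002,-0.051,0,0.41],
  [0.001,-0.002,-0.057,0,0.41],
  [0.001,-0.0025,-0.063,0,0.41],
  [0.001,-0.0025,-0.069,0,0.41],
])

```text
time: 13.85
ee_pos: [0.5292, -0.1215, 0.0721]
tcp_rot: [-163.6, 89.9, 101.2]
wrist_force: [0.4, -4.2, 1.5]
opening: 0.0601
```

```bash
cat > m.py <<'E'
from h import *
o=bot.get_obs();print(o['wrist_force'],o['ee_pos'],o['opening'])
R=Rt()
for n in("wrist","top"):
    c=shot(n);W=world(c).reshape(-1,3);M=(W-o['ee_pos'])@R
    Q=W[(M[:,1]>-.1)&(np.hypot(M[:,1],M[:,2]+.05)<.06)&(W[:,2]>.083)&(W[:,2]<.1)]
    if len(Q)>5:
        (x,y),r=cv2.minEnclosingCircle(Q[:,:2].astype(np.float32));print(n,'disc',np.round([x,y,r],4),len(Q))
        A=np.c_[Q[:,:2]-Q[:,:2].mean(0),np.ones(len(Q))];s=np.linalg.lstsq(A,Q[:,2],rcond=None)[0];print('  tilt deg',np.degrees(s[:2]).round(2),'z',s[2].round(4))
        print('  pan-disc in tool',(R.T@[.5395-x,.0155-y,0]).round(4),'disc from TCP',(R.T@(np.array([x,y,o['ee_pos'][2]])-o['ee_pos'])).round(4))
E
python3 m.py
```

```text
[ 0.3722157  -4.226089    1.45438204] [ 0.52923628 -0.121548    0.07209482] 0.06014133940227528
wrist disc [ 0.5332 -0.0782  0.0555] 43377
  tilt deg [-0.06 -0.14] z 0.0933
  pan-disc in tool [ 0.0001 -0.0021 -0.0939] disc from TCP [ 0.      0.     -0.0435]
top disc [ 0.5381 -0.0422  0.0386] 226
  tilt deg [ 0.07 -3.9 ] z 0.0926
  pan-disc in tool [ 0.0001 -0.0038 -0.0576] disc from TCP [ 0.0001  0.0017 -0.0799]
```

Request:
apply_moves([
  [0,0,-0.005,0,0.41],
  [0,0,-0.009,0,0.41],
  [0,-0.0005,-0.013,0,0.41],
  [0,-0.0005,-0.017,0,0.41],
  [0,-0.0005,-0.021,0,0.41],
  [0,-0.001,-0.025,0,0.41],
  [0,-0.001,-0.029,0,0.41],
  [0,-0.001,-0.033,0,0.41],
  [0,-0.001,-0.037,0,0.41],
  [0,-0.001,-0.041,0,0.41],
  [0,-0.001,-0.045,0,0.41],
  [0,-0.001,-0.049,0,0.41],
])

```text
time: 15.15
ee_pos: [0.5326, -0.0717, 0.0721]
tcp_rot: [-166.6, 89.9, 98.3]
wrist_force: [-0.2, -3.9, 2.6]
opening: 0.0605
```

```bash
sed -i 's/(M\[:,1\]>-.1)/(M[:,2]<-.025)/' m.py; cat >> m.py <<'E'
import sys
c=shot("wrist");cv2.imwrite(sys.argv[1],c['frame'])
E
python3 m.py pics/w6.png
```

```text
[-0.16018169 -3.90653354  2.58786778] [ 0.53263802 -0.07166374  0.07205648] 0.06051542419181069
wrist disc [ 0.5375 -0.0225  0.0505] 35978
  tilt deg [-0.21 -1.66] z 0.0923
  pan-disc in tool [ 0.0001 -0.0014 -0.038 ] disc from TCP [ 0.0001  0.0005 -0.0494]
```

View pics/w6.png

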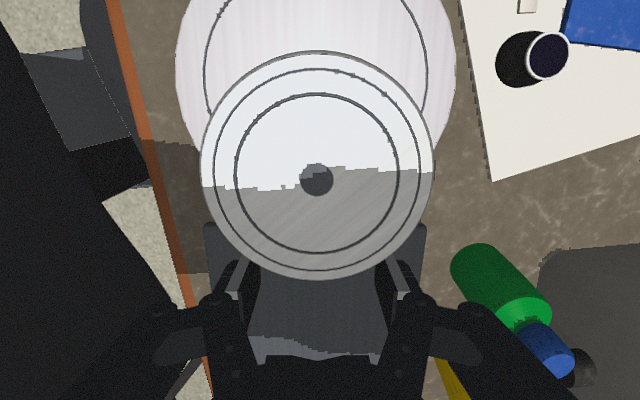

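The disc is cradled with its mark at (317,180), nose slightly down on the pan and laterally aligned. About 38 mm remain.

Request:
apply_moves([
  [0,0,-0.003,0,0.41],
  [0,0,-0.006,0,0.41],
  [0,0,-0.009,0,0.41],
  [0,-0.0005,-0.012,0,0.41],
  [0,-0.0005,-0.015,0,0.41],
  [0,-0.0005,-0.018,0,0.41],
  [0,-0.001,-0.021,0,0.41],
  [0,-0.001,-0.024,0,0.41],
  [0,-0.001,-0.027,0,0.41],
  [0,-0.001,-0.028,0,0.41],
  [0,-0.001,-0.028,0,0.41],
])

```text
time: 16.4
ee_pos: [0.5341, -0.0432, 0.072]
tcp_rot: [-165.9, 89.8, 99.1]
wrist_force: [0.2, -0.6, -0.9]
opening: 0.0598
```

```bash
cat >> m.py <<'E'
W=world(c).reshape(-1,3);P=W[(np.hypot(W[:,0]-.5395,W[:,1]-.0155)<.075)&(W[:,2]>.055)&(W[:,2]<.075)&(W[:,1]>-.03)]
def f(q): return np.hypot(q[0],q[1])
# outline fit: the farthest visible pan points in each direction
a=np.degrees(np.arctan2(P[:,1]-.0155,P[:,0]-.5395)).round();rr=np.hypot(P[:,0]-.5395,P[:,1]-.0155)
E_=np.array([P[a==k][np.argmax(rr[a==k]),:2] for k in np.unique(a) if 0<=k<=180 and (a==k).sum()>5])
A=np.c_[2*E_,np.ones(len(E_))];s=np.linalg.lstsq(A,(E_**2).sum(1),rcond=None)[0]
print('pan fit',s[:2].round(4),'r',np.sqrt(s[2]+s[0]**2+s[1]**2).round(4),'z',np.median(P[:,2]).round(4),len(E_))
E
python3 m.py pics/w7.png
```

```text
[ 0.20591149 -0.56799502 -0.86455127] [ 0.53407374 -0.04315047  0.07197596] 0.05978311950381288
wrist disc [0.5388 0.0054 0.0504] 35019
  tilt deg [-0.16 -0.6 ] z 0.0906
  pan-disc in tool [ 0.     -0.0002 -0.0101] disc from TCP [ 0.0002  0.0004 -0.0488]
pan fit [0.5401 0.0149] r 0.0641 z 0.0663 181
```

Request:
apply_moves([
  [0,0,-0.002,0,0.41],
  [0,0,-0.004,0,0.41],
  [0,0,-0.006,0,0.41],
  [0,0,-0.0075,0,0.41],
  [0,0,-0.0085,0,0.41],
  [0,0,-0.009,0,0.41],
  [0,0,-0.009,0,0.41],
])

```text
time: 17.25
ee_pos: [0.5349, -0.0343, 0.0722]
tcp_rot: [-170.9, 89.8, 94.0]
wrist_force: [0.2, -1.9, -0.3]
opening: 0.0601
```

```bash
python3 m.py pics/w8.png
```

```text
[ 0.24547324 -1.92215797 -0.30805398] [ 0.53494672 -0.03427236  0.07215789] 0.06013601404556273
wrist disc [0.5397 0.0146 0.0505] 34561
  tilt deg [-0.2  -0.87] z 0.0899
  pan-disc in tool [ 0.     -0.0002 -0.0009] disc from TCP [ 0.0002  0.0004 -0.0491]
pan fit [0.5402 0.0153] r 0.0639 z 0.0657 181
```

View pics/w8.png

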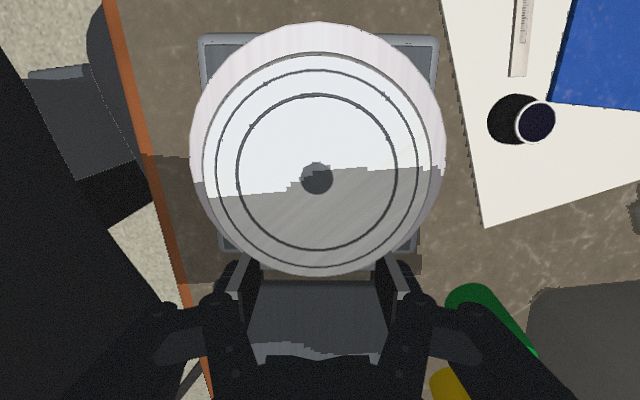

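The disc mark is at (317,178), near concentric with the pan outline (centre about x = 317). Next I back off straight and recheck.

Request:
apply_moves([
  [0,0,0.003,0,0.41],
  [0,0,0.008,0,0.41],
  [0,0,0.016,0,0.41],
  [0,0,0.03,0,0.41],
  [-0.005,0,0.045,0,0.41],
  [-0.03,0,0.06,0,0.41],
  [-0.06,0,0.065,0,0.41],
  [-0.1,0,0.065,0,0.41],
  [-0.14,0,0.065,0,0.41],
  [-0.17,0,0.065,0,0.41],
  [-0.17,0,0.065,0,0.41],
  [-0.17,0,0.065,0,0.41],
])

```text
time: 18.6
ee_pos: [0.5294, -0.1007, 0.2425]
tcp_rot: [164.8, 89.8, 69.7]
wrist_force: [0.3, -1.5, -0.7]
opening: 0.0602
```

```bash
cat > v.py <<'E'
from h import *
o=bot.get_obs();print(o['wrist_force'],o['ee_pos'],o['time'])
def cf(E): 
    s=np.linalg.lstsq(np.c_[2*E,np.ones(len(E))],(E**2).sum(1),rcond=None)[0]; return np.r_[s[:2],np.sqrt(s[2]+s[0]**2+s[1]**2)].round(4)
for n in("wrist","top","side"):
    c=shot(n);W=world(c).reshape(-1,3);C=np.array([.540,.015]);r=np.hypot(*(W[:,:2]-C).T)
    D=W[(r<.06)&(W[:,2]>.084)&(W[:,2]<.1)];P=W[(r<.072)&(r>.045)&(W[:,2]>.06)&(W[:,2]<.073)]
    def rim(Q):
        a=np.degrees(np.arctan2(Q[:,1]-C[1],Q[:,0]-C[0]))//4;rr=np.hypot(*(Q[:,:2]-C).T)
        return np.array([Q[a==k][np.argmax(rr[a==k]),:2] for k in np.unique(a)])
    def pl(Q): 
        s=np.linalg.lstsq(np.c_[Q[:,:2]-C,np.ones(len(Q))],Q[:,2],rcond=None)[0]; return np.degrees(s[:2]).round(2),s[2].round(4)
    print(n,'disc',cf(rim(D)),pl(D),'pan',cf(rim(P)),pl(P),len(P))
    T=W[(np.hypot(W[:,0]-.549,W[:,1]-.205)<.045)&(W[:,2]>.02)&(W[:,2]<.08)]
    print('  bottle',cv2.minEnclosingCircle(T[:,:2].astype(np.float32)) if len(T)>5 else 0)
    cv2.imwrite(f"pics/{n}9.png",c['frame'])
E
python3 v.py
```

```text
[ 0.25478801 -1.48086454 -0.71389052] [ 0.52942481 -0.10065672  0.24254176] 18.6
wrist disc [0.5394 0.0134 0.0494] (array([-0.03,  0.1 ]), np.float64(0.0897)) pan [0.5398 0.0122 0.0645] (array([-0.05, -0.11]), np.float64(0.0659)) 3885
  bottle 0
top disc [0.5392 0.0156 0.0484] (array([-0.08, -0.77]), np.float64(0.0896)) pan [0.5394 0.0157 0.0641] (array([-0.06, -1.53]), np.float64(0.0664)) 379
  bottle ((0.5480672121047974, 0.20119771361351013), 0.02173333242535591)
side disc [0.5394 0.0182 0.0482] (array([ 0.07, -1.2 ]), np.float64(0.0908)) pan [0.5394 0.019  0.0634] (array([ 0.06, -0.4 ]), np.float64(0.0673)) 484
  bottle ((0.5491823554039001, 0.20726048946380615), 0.022289052605628967)
```

View pics/wrist9.png

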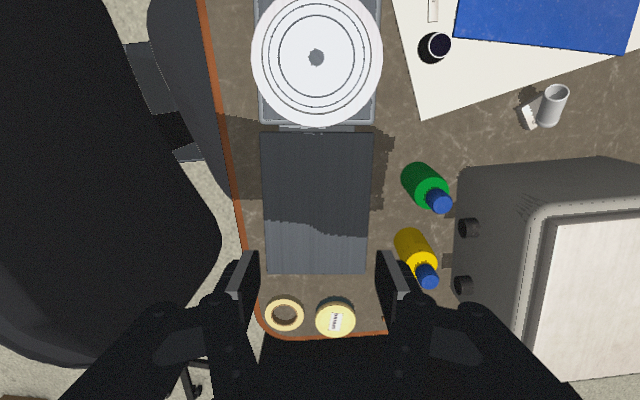

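The disc at (316,57) sits concentric on the pan, and the shelf is clear with nothing disturbed. All three cameras put the disc within about 1 mm of the pan's centre. I am handing in the job.

```bash
python3 -c "
from workcell import bot
print(bot.job_done())"
```

```text
the job is handed in; nothing more can be done
None
```

I put the white, blue-capped bottle upright on the black tray. I then slid the disc weight along the shelf onto the pan, with the part-open fingers cradling it from behind, and backed off. I handed the job in about 18.7 s into the 61 s limit.

- **Disc:** all three cameras put it 0.2–1.3 mm from the pan's centre. It lies flat to about 0.1° in the wrist view. The top and side depth fits read about 1° of tilt and disagree with each other, so I put that down to camera noise.
- **Pan:** it has sunk about 3–4 mm, within the range expected under the disc. I could not read the pan joint directly, so the peak sink during the push was not measured. The push was slow, and none of the forces read after each step was above about 5 N.
- **Bottle:** after release it stood within about 2–3 mm of the tray's centre, with its usual slight lean. The last top and side measurements still show it there; the wrist camera no longer had it in view.
- **Bystanders:** nothing looked disturbed in the final wrist picture, though that view did not take in the whole bench. I did not measure the bystanders' positions again. The gripper was clear of everything at the end.

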